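# Strip the stop sleeve and ring nut off the bar

### The arm

A 6-joint arm with a two-finger parallel gripper is mounted at the origin on a cart in front of the work surface, level with it; the furniture and walls round the work are solid. World frame = base frame: x ahead of the robot, y to its left, z up, the work surface at z = 0. Lengths are in m, angles in rad, forces in N, time in s.
With the tool pointing down it reaches from about 0.375 to 0.975 m from the base axis. Payload 3.8 kg.
Tool frame: the origin (TCP) lies between the finger pads; the fingertips stand 19 mm ahead of it and the grasp point (between the pads) is the TCP (ctrl.tcp_to_tips is the distance from the TCP to the fingertips, in m); z points along the fingers, x is the direction in which the jaws open and shut, and the axes are right-handed (so a half turn about z gives the same grasp; the last joint's range is limited). The gripper opens to 85 mm and grips with 20 to 120 N. Pads are 22 mm wide; open, the fingers measure 114 mm over their backs; the gripper's body (76 mm by 85 mm) begins 54 mm behind the grasp point. The pads swing forward as they close: fully open they stand 13 mm farther back than shut.
Start: joints at [-1.366, 0.264, 1.604, -0, 1.274, -0.037], TCP at [0.162, -0.655, 0.25] pointing down, gripper open.
Joint ranges: [-2.63, 2.63], [-0.94, 2.18], [0.31, 2.57], [-1.31, 4.45], [0, 2.66], [-2.55, 2.55]. Speed limits (rad/s): [2.57, 2.57, 3.14, 3.14, 3.14, 3.14].

### API

Orientations are given as a 3x3 rotation matrix whose columns are the frame's x, y, z axes.
In Python, from bench import ctrl gives the robot as it stands.
- The arm moves only by the tool carry_out, never from a script. Its arguments are lists of equal length, an entry for each row: "hand": the gripper command: -1 is shut, 1 is fully open, values between are in proportion; "xyz": the shift along the tool's x, y, z in m, a list of three; "dr": the turn, a rotation vector about the tool's x, y, z in rad, a list of three. A call has exactly 5 rows; each row is the pose to reach, as a shift and turn from the pose commanded when the call began, along the tool's axes at that moment; what a row does not reach only later rows make up. A row lasts 1/10 s, in which the tool goes at most 50 mm and 8.59 degrees, less where a joint would pass 70% of its speed; a pose out of reach is approached as far as the arm can. A call with a gripper value outside its range is refused whole. The fingers move at their own pace and stop on an object; "grip_force" is the grip in N (left out, the last holds). Time passes only in rows, so rows that repeat a pose let the fingers close, or fill a call up. It gives the time, the measured TCP pose, the force and the opening at its end, in the units of the state.
- ctrl.sense(): the state, without advancing time (a new reading comes with each control period).
- ctrl.grab_frame(name): name is "side" or "top" or "wrist"; returns the picture (400x640x3 uint8, blue, green, red); there is no depth.
- ctrl.get_calibration(name): a dict with "fovy" (degrees; the focal length in pixels is half the picture's height over the tangent of half this angle, whatever the lens; pixels are square), "cx", "cy" (the principal point, pixels), "dist_coeffs" ([k1, k2, p1, p2, k3] as OpenCV has them; the pictures are not rectified), "pose" (4x4, takes a point from camera to world coordinates); the wrist camera has in their place "mount" (4x4, takes a point from camera to tool coordinates, whose origin is the TCP and whose axes are the tool frame's). Camera axes: x right, y up, looking along -z (the intrinsics and any distortion apply to the point x, -y, -z); pixel columns grow to the right and rows downward; lengths in m; the calibration is good to about 2 mm. A picture is of the moment at which its call begins: read the wrist's pose just before it. get_calibration takes no time and is no camera call.
- ctrl.close_job(): hands the job in, once; it reports no verdict.
The state is a dict: "clock": time; "q": joint angles; "qd": joint speeds; "joint_efforts": joint torques, N m; "eef_pos": TCP position; "orientation": TCP orientation; "contact_force": force on the tool from outside, world axes, zero at the start; "torque": the same for the moment, N m; "finger_gap": finger opening in m.
Only numpy, scipy, OpenCV 4.12 (cv2) and the standard library are available. Lean on these libraries where they do the work, as an engineer would, in place of code of your own. Each camera call takes 0.05 s, during which the arm holds its last target. There are 200 camera calls.

### The job

Slide the copper stop sleeve off the free end of the horizontal bar and put it down in the open cardboard tray; only then slide the dark ring nut off the same bar and put it down in the tray too. Lower each part into the tray before letting go of it, and let neither fall from the bar.

Things in the scene. Friction and masses are not known exactly. Their poses are not given: they have to be found in the camera images.
- bar_stand: Grey steel stand fixed on the bench mat (top at world z = 10 mm): base 120 x 100 x 12 mm, a post (top at z = 136 mm) and a smooth horizontal steel bar, 12 mm diameter. Origin: on the mat below the bar; z up. The bar's axis lies at y = 0, z = 120 mm and runs along the stand's own -x, from the post (flange to x = +14 mm) to its free end at x = -125 mm. Parts slide freely.
- copper_sleeve: Copper sleeve threaded on the bar as the stop, nearest the free end: tube of 30 mm outside diameter, 56 mm long, bore about 21 mm, 0.17 kg. Origin: centre of the end face nearer the post; its z axis runs along its length towards the bar's free end (middle at z = +28 mm). It hangs loosely, its axis about 5 mm below the bar's.
- ring_nut: Dark brown ring nut threaded on the bar between sleeve and post: 44 mm outside diameter, 17 mm thick, bore about 23 mm, 0.09 kg. Origin: centre of the face nearer the post; its z axis is the bore's and points to the bar's free end (middle at z = +8.5 mm). It hangs loosely, its axis about 6 mm below the bar's. A similar nut lying on the mat is not meant.
- parts_tray: Open cardboard parts tray fixed on the bench mat (top at world z = 10 mm), 128 mm (x) x 192 mm (y), walls 45 mm high and 2 mm thick, floor 2 mm thick. Origin: on the mat under the tray, z up; the inside reaches from x = -58 to +66 mm and y = -94 to +94 mm.
Not all that is in view belongs to the job. Leave any green or turquoise look-alike of the ring_nut alone.

How it is judged:
On the way:
1. the copper sleeve lies in the tray, let go, while the ring nut is still on the bar (x of copper_sleeve in the frame of parts_tray between -0.058 and 0.066 m and y of copper_sleeve in the frame of parts_tray between -0.094 and 0.094 m and z of copper_sleeve in the frame of parts_tray below 0.06 m and contact force between the fingers and copper_sleeve below 0.1 N and x of ring_nut in the frame of bar_stand between -0.125 and 0.02 m and y of ring_nut in the frame of bar_stand between -0.015 and 0.015 m and z of ring_nut in the frame of bar_stand between 0.1 and 0.135 m), for 0.2 s.
At the end, for the whole second after the job is handed in: The copper sleeve and the ring nut from the bar both lie at rest inside the cardboard tray, anywhere on its floor and in any attitude (their origins between its walls, the sleeve's below 60 mm and the nut's below 45 mm above the mat) (x of copper_sleeve in the frame of parts_tray between -0.058 and 0.066 m and y of copper_sleeve in the frame of parts_tray between -0.094 and 0.094 m and z of copper_sleeve in the frame of parts_tray below 0.06 m and linear speed of each of copper_sleeve, ring_nut below 0.03 m/s and x of ring_nut in the frame of parts_tray between -0.058 and 0.066 m and y of ring_nut in the frame of parts_tray between -0.094 and 0.094 m and z of ring_nut in the frame of parts_tray below 0.045 m); the robot touches nothing.
It fails at once if the sleeve is off the bar and loose higher than 70 mm above the mat (dropped) ((x of copper_sleeve in the frame of bar_stand below -0.13 m or z of copper_sleeve in the frame of bar_stand below 0.095 m) and height (world z) of copper_sleeve above 0.08 m and contact force between the fingers and copper_sleeve below 0.05 N).
It fails at once if the ring nut is off the bar and loose higher than 70 mm above the mat (dropped) ((x of ring_nut in the frame of bar_stand below -0.13 m or z of ring_nut in the frame of bar_stand below 0.095 m) and height (world z) of ring_nut above 0.08 m and contact force between the fingers and ring_nut below 0.05 N).
It also fails if it takes over 59 s, if anything falls off the work surface, if the arm or the gripper's body presses on something with over 40 N, if the wrist force passes 120 N, or if a joint passes its speed limit or range.

## Working session

There is one attempt and no reset: what is moved stays moved. The work goes in short steps, Python scripts to look and compute and a tool call to move; the robot and the scene stay as the last step left them, time stands still between calls to the robot, and variables do not carry over. Pictures are saved under pics/ and viewed, on a budget of 15 in all, crops included, one or two more only if the job needs it, and the job is handed in when it is done.

Besides the shell and the picture viewer there is one more tool, called after ">>>" as name(argument=value, ...) on one line, values as JSON. carry_out: Moves the arm, as the interface text tells. Its arguments: {"type":"object","properties":{"hand":{"type":"array","items":{"type":"number"}},"xyz":{"type":"array","items":{"type":"array","items":{"type":"number"}}},"dr":{"type":"array","items":{"type":"array","items":{"type":"number"}}},"grip_force":{"type":"number"}},"required":["hand","xyz","dr"]}

```bash
mkdir -p pics
cat > h.py <<'E'
import numpy as np, cv2
from bench import ctrl
def K(c):
    f=200/np.tan(np.radians(c["fovy"])/2); return np.array([[f,0,c["cx"]],[0,f,c["cy"]],[0,0,1.]])
def pose(n,st=None):
    c=ctrl.get_calibration(n)
    if "pose" in c: return c,np.array(c["pose"])
    T=np.eye(4);T[:3,:3]=st["orientation"];T[:3,3]=st["eef_pos"]; return c,T@np.array(c["mount"])
def rays(n,px,st=None):
    c,T=pose(n,st)
    u=cv2.undistortPoints(np.array(px,float).reshape(-1,1,2),K(c),np.array(c["dist_coeffs"],float)).reshape(-1,2)
    d=np.c_[u[:,0],-u[:,1],-np.ones(len(u))]@T[:3,:3].T
    return T[:3,3],d/np.linalg.norm(d,axis=1)[:,None]
def onz(n,px,z,st=None):
    o,d=rays(n,px,st); return o+d*((z-o[2])/d[:,2])[:,None]
def proj(n,P,st=None):
    c,T=pose(n,st); p=(np.array(P,float).reshape(-1,3)-T[:3,3])@T[:3,:3]
    p=p*[1,-1,-1]
    return cv2.projectPoints(p,np.zeros(3),np.zeros(3),K(c),np.array(c["dist_coeffs"],float))[0].reshape(-1,2)
E
python3 - <<'E'
from h import *
s=ctrl.sense();print(s)
for n in("side","top"):
    cv2.imwrite(f"pics/{n}0.png",ctrl.grab_frame(n));c=ctrl.get_calibration(n);print(n,{k:np.round(v,3).tolist() for k,v in c.items()})
print(ctrl.get_calibration("wrist"))
E
```

```text
{'clock': 0.0, 'q': array([-1.36589592e+00,  2.64788476e-01,  1.60539318e+00, -4.62492478e-06,
        1.27369117e+00, -3.69006848e-02]), 'qd': array([ 0.00221729,  0.0002337 , -0.00050195,  0.00103195, -0.0013802 ,
       -0.00051928]), 'joint_efforts': array([-9.43124105e-04, -5.15118134e+01, -3.67311215e+01, -1.78331743e-04,
        1.29240294e-02, -1.74841500e-05]), 'eef_pos': array([ 0.16148468, -0.6546828 ,  0.24892782]), 'orientation': array([[ 2.39452491e-01, -9.70907970e-01, -4.68275151e-04],
       [-9.70905408e-01, -2.39452935e-01,  2.23157179e-03],
       [-2.27878070e-03, -7.97045465e-05, -9.99997400e-01]]), 'contact_force': array([-0.1919211,  0.3538348, -0.3650426]), 'torque': array([-0.01953926,  0.00782329, -0.03667874]), 'finger_gap': 0.0855244083786793}
side {'fovy': 44.188, 'cx': 315.081, 'cy': 204.485, 'dist_coeffs': [-0.005, 0.0, 0.0, 0.0, 0.0], 'pose': [[-0.969, 0.184, -0.166, 0.365], [-0.247, -0.658, 0.711, 0.922], [0.021, 0.73, 0.683, 0.91], [0.0, 0.0, 0.0, 1.0]]}
top {'fovy': 55.228, 'cx': 320.687, 'cy': 197.537, 'dist_coeffs': [-0.039, 0.0, 0.0, 0.0, 0.0], 'pose': [[0.0, 0.989, -0.151, 0.412], [-1.0, -0.001, -0.007, 0.087], [-0.007, 0.151, 0.989, 1.248], [0.0, 0.0, 0.0, 1.0]]}
{'fovy': 59.02789968579003, 'cx': 316.8819041756009, 'cy': 203.8063480082649, 'dist_coeffs': array([-0.05828625,  0.        ,  0.        ,  0.        ,  0.        ]), 'mount': array([[ 9.99999785e-01,  3.72730873e-04,  5.39643447e-04,
        -2.01250640e-04],
       [ 5.16256815e-04, -9.54825688e-01, -2.97166014e-01,
        -7.64901106e-02],
       [ 4.04502478e-04,  2.97166228e-01, -9.54825675e-01,
        -1.23986864e-01],
       [ 0.00000000e+00,  0.00000000e+00,  0.00000000e+00,
         1.00000000e+00]])}
```

View pics/side0.png

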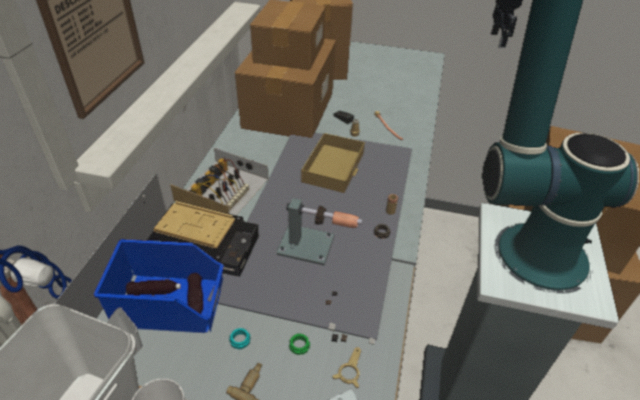

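View pics/top0.png

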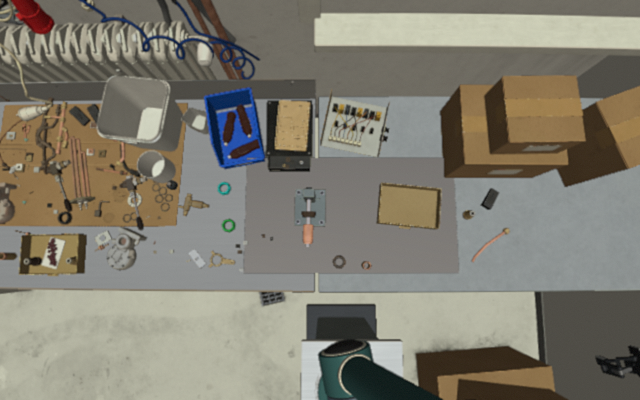

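Run:
```python
from h import *
a=cv2.imread("pics/top0.png");b=cv2.imread("pics/side0.png")
def tri(p,q):
    o1,d1=rays("top",[p]);o2,d2=rays("side",[q]);d1=d1[0];d2=d2[0]
    t=np.linalg.lstsq(np.c_[d1,-d2],o2-o1,rcond=None)[0]
    x=o1+d1*t[0];y=o2+d2*t[1];return (x+y)/2,np.linalg.norm(x-y)
c={}
for n,im,r in(("top",a,(270,180,340,260)),("side",b,(280,190,375,245))):
    x0,y0,x1,y1=r
    hsv=cv2.cvtColor(im[y0:y1,x0:x1],cv2.COLOR_BGR2HSV)
    for nm,m in (("sleeve",cv2.inRange(hsv,(0,80,120),(18,255,255))),):
        k,l,st,ce=cv2.connectedComponentsWithStats(m);i=1+np.argmax(st[1:,4]);c[n]=ce[i]+[x0,y0]
        pts=np.argwhere(l==i)[:,::-1]+[x0,y0];print(n,nm,st[i],c[n],cv2.minAreaRect(pts.astype(np.float32)))
print(tri(c["top"],c["side"]))
print("top z.115",onz("top",[c["top"]],.13))
# tray rim, z=.055
print("tray",onz("top",[(379,184),(440,186),(439,228),(378,224)],.055).round(3))
print("trayside",onz("side",[(318,136),(364,141),(346,190),(303,184)],.055).round(3))
def up(im,r,k,f):
    x0,y0,x1,y1=r;cv2.imwrite(f,cv2.resize(im[y0:y1,x0:x1],None,fx=k,fy=k,interpolation=cv2.INTER_CUBIC))
up1=cv2.resize(a[175:265,275:445],None,fx=4.6,fy=4.6,interpolation=cv2.INTER_CUBIC)[:, :782]
up2=cv2.resize(b[195:270,265:405],None,fx=5.5,fy=5.5,interpolation=cv2.INTER_CUBIC)
cv2.imwrite("pics/t1.png",up1);cv2.imwrite("pics/s1.png",up2)
```

```text
top sleeve [ 33  44  10  20 186] [307.52688172 233.40860215] ((307.5, 233.5), (19.0, 9.0), 90.0)
side sleeve [ 53  22  25  15 261] [344.8467433  218.58237548] ((345.0769348144531, 218.61538696289062), (24.318401336669922, 10.982503890991211), 11.309932708740234)
(array([0.47771147, 0.13336477, 0.12690001]), np.float64(0.0019148224510932117))
top z.115 [[0.47657604 0.13315569 0.13      ]]
tray [[ 0.637 -0.09   0.055]
 [ 0.631 -0.284  0.055]
 [ 0.497 -0.274  0.055]
 [ 0.51  -0.084  0.055]]
trayside [[ 0.638 -0.261  0.055]
 [ 0.501 -0.274  0.055]
 [ 0.508 -0.044  0.055]
 [ 0.623 -0.037  0.055]]
```

View pics/t1.png

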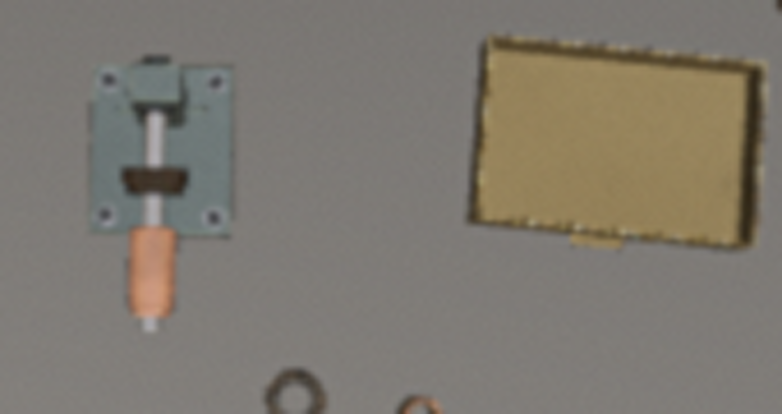

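View pics/s1.png

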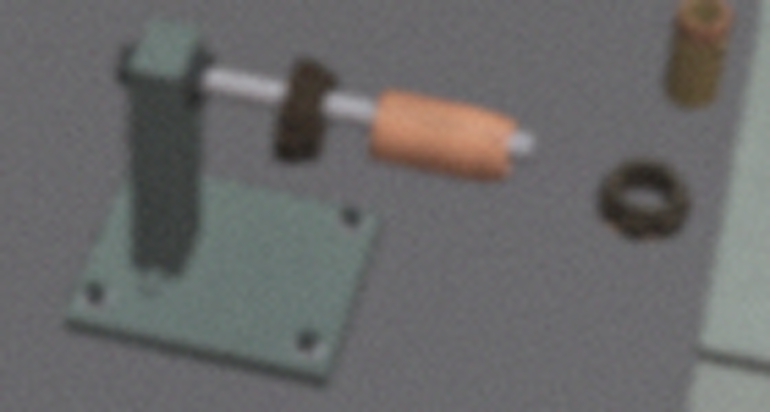

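```bash
cat >> h.py <<'E'
def go(P,xdir):
    "shift and turn, in the present tool axes, to TCP P, tool down, tool x along horizontal xdir"
    s=ctrl.sense();R=np.array(s["orientation"]);x=np.r_[np.array(xdir[:2])/np.linalg.norm(xdir[:2]),0]
    z=np.array([0,0,-1.]);G=np.c_[x,np.cross(z,x),z]
    print("shift",(R.T@(np.array(P)-s["eef_pos"])).round(4),"turn",cv2.Rodrigues(R.T@G)[0].ravel().round(4),"t",s["clock"])
E
python3 - <<'E'
from h import *
e=onz("top",[(308.9,198.9),(308.7,214.3),(308,224.5),(307.6,244),(307.4,246.7)],.133);print("bar",e.round(4))
d=e[-1]-e[0];d/=np.linalg.norm(d);print("dir",d, np.degrees(np.arctan2(d[1],-d[0])))
f=lambda q:np.array(q)/5.5+[265,195]
# side: post-end, nut, sleeve ends, bar tip centre
print("barside",onz("side",f([(205,78),(305,105),(376,125),(510,147),(528,142)]),.128).round(4))
print("base top",onz("top",np.array([(94,66),(235,68),(233,236),(91,233)])/4.6+[275,175],.022).round(4))
print("base side",onz("side",f([(378,218),(68,322),(324,380)]),.022).round(4))
print("tray",onz("top",[(381.1,183.3),(441.3,189.1),(437.6,228.3),(377.6,222.8)],.055).round(4))
go((.478,.132,.25),(-d[1]*1,d[0]))
E
```

```text
bar [[0.578  0.1295 0.133 ]
 [0.5323 0.1299 0.133 ]
 [0.5024 0.1318 0.133 ]
 [0.4458 0.1327 0.133 ]
 [0.438  0.1332 0.133 ]]
dir [-0.99965274  0.02635129  0.        ] 1.5099927257668189
barside [[0.5793 0.1306 0.128 ]
 [0.5351 0.1351 0.128 ]
 [0.5042 0.1388 0.128 ]
 [0.4485 0.1366 0.128 ]
 [0.4419 0.1318 0.128 ]]
base top [[0.626  0.1777 0.022 ]
 [0.6244 0.0779 0.022 ]
 [0.5056 0.0795 0.022 ]
 [0.5077 0.1786 0.022 ]]
base side [[0.509  0.0907 0.022 ]
 [0.625  0.1868 0.022 ]
 [0.5104 0.1892 0.022 ]]
tray [[ 0.6395 -0.0965  0.055 ]
 [ 0.6207 -0.2875  0.055 ]
 [ 0.4964 -0.27    0.055 ]
 [ 0.5139 -0.0826  0.055 ]]
shift [-6.880e-01 -4.957e-01  5.000e-04] turn [2.000e-04 2.000e-03 2.682e-01] t 0.1
```

>>> carry_out(hand=[1,1,1,1,1], xyz=[[-0.038,-0.028,0],[-0.077,-0.056,0],[-0.115,-0.083,0],[-0.154,-0.111,0],[-0.193,-0.139,0]], dr=[[0,0,0.1],[0,0,0.2],[0,0.002,0.268],[0,0.002,0.268],[0,0.002,0.268]])

```text
clock: 0.6
eef_pos: [0.2506, -0.4326, 0.2496]
orientation: [[-0.027, -1.0, 0.0], [-1.0, 0.027, -0.001], [0.001, -0.0, -1.0]]
contact_force: [1.6, 0.5, -0.1]
finger_gap: 0.0857
```

```bash
python3 -c "
from h import *
s=ctrl.sense();print(s['eef_pos'],s['orientation'])
go((.478,.132,.25),(-.0264,-.9996))"
```

```text
[ 0.25055457 -0.43260371  0.24964051] [[-2.69051022e-02 -9.99637992e-01  2.40689252e-05]
 [-9.99637444e-01  2.69050622e-02 -1.04770388e-03]
 [ 1.04667703e-03 -5.22487788e-05 -9.99999451e-01]]
shift [-0.5705 -0.2122 -0.0009] turn [-0.0001 -0.001  -0.0005] t 0.6
```

>>> carry_out(hand=[1,1,1,1,1], xyz=[[-0.045,-0.02,0],[-0.09,-0.04,0],[-0.135,-0.06,0],[-0.18,-0.08,0],[-0.225,-0.1,0]], dr=[[0,0,0],[0,0,0],[0,0,0],[0,0,0],[0,0,0]])

```text
clock: 1.1
eef_pos: [0.3563, -0.2104, 0.2496]
orientation: [[-0.027, -1.0, 0.0], [-1.0, 0.027, -0.002], [0.002, -0.0, -1.0]]
contact_force: [0.9, -0.2, 0.7]
finger_gap: 0.0854
```

>>> carry_out(hand=[1,1,1,1,1], xyz=[[-0.045,-0.02,0],[-0.09,-0.04,0],[-0.135,-0.06,0],[-0.18,-0.08,0],[-0.225,-0.1,0]], dr=[[0,0,0],[0,0,0],[0,0,0],[0,0,0],[0,0,0]])

```text
clock: 1.6
eef_pos: [0.4622, 0.012, 0.2493]
orientation: [[-0.026, -1.0, 0.0], [-1.0, 0.026, -0.002], [0.002, -0.0, -1.0]]
contact_force: [0.1, 0.1, 0.5]
finger_gap: 0.0853
```

>>> carry_out(hand=[1,1,1,1,1], xyz=[[-0.04,-0.005,0],[-0.08,-0.01,0],[-0.12,-0.012,0],[-0.12,-0.012,0],[-0.12,-0.012,0]], dr=[[0,0,0],[0,0,0],[0,0,0],[0,0,0],[0,0,0]])

```text
clock: 2.1
eef_pos: [0.4767, 0.1301, 0.2486]
orientation: [[-0.024, -1.0, -0.001], [-1.0, 0.024, -0.003], [0.003, 0.001, -1.0]]
contact_force: [0.0, -1.3, -0.1]
finger_gap: 0.0855
```

```bash
python3 -c "
from h import *
s=ctrl.sense();im=ctrl.grab_frame('wrist');cv2.imwrite('pics/w1.png',im);np.save('w1.npy',s,allow_pickle=True)
print(s['eef_pos']);go((.478,.132,.25),(-.0264,-.9996))"
```

```text
[0.47672317 0.13012559 0.24859863]
shift [-0.0027 -0.0011 -0.0013] turn [ 0.0008 -0.0029  0.0012] t 2.15
```

View pics/w1.png

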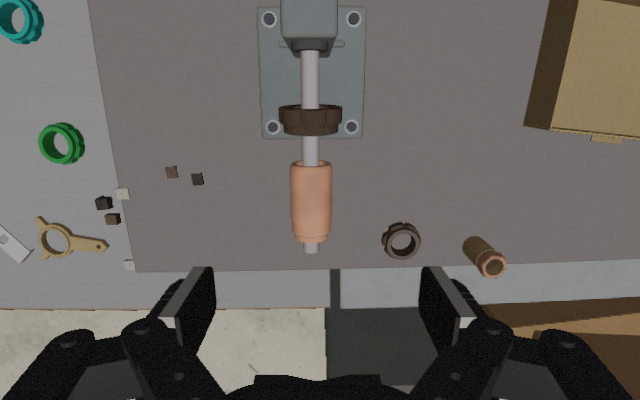

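```bash
python3 -c "
from h import *
s=np.load('w1.npy',allow_pickle=True).item()
print(onz('wrist',[(309.5,52),(310.5,148),(311,250)],.133,s).round(4))
print('sleeve ends top',onz('wrist',[(311,161),(311,163)],.138,s).round(4),onz('wrist',[(311,236),(311,243)],.13,s).round(4))
print('nut sides',onz('wrist',[(278,121),(343,121),(310,108),(310,133)],.13,s).round(4))
print('traycorner',onz('wrist',[(527,125)],.055,s))
go((.473,.131,.131),(-.0264,-.9996))
"
```

```text
[[0.5791 0.1325 0.133 ]
 [0.5182 0.1336 0.133 ]
 [0.4427 0.1354 0.133 ]]
sleeve ends top [[0.5102 0.1334 0.138 ]
 [0.5088 0.1335 0.138 ]] [[0.4526 0.1352 0.13  ]
 [0.447  0.1354 0.13  ]]
nut sides [[0.5365 0.155  0.13  ]
 [0.5354 0.1113 0.13  ]
 [0.5444 0.1332 0.13  ]
 [0.5279 0.1337 0.13  ]]
traycorner [[ 0.52383715 -0.06064456  0.055     ]]
shift [-0.0019  0.0037  0.1177] turn [ 0.0008 -0.0029  0.0012] t 2.15
```

>>> carry_out(hand=[1,1,1,1,1], xyz=[[-0.005,0,0.03],[-0.005,0,0.06],[-0.005,0,0.09],[-0.005,0,0.118],[-0.005,0,0.118]], dr=[[0,-0.003,0.001],[0,-0.003,0.001],[0,-0.003,0.001],[0,-0.003,0.001],[0,-0.003,0.001]])

```text
clock: 2.65
eef_pos: [0.4736, 0.1318, 0.1269]
orientation: [[-0.03, -1.0, -0.009], [-1.0, 0.03, -0.001], [0.002, 0.009, -1.0]]
contact_force: [-0.3, 0.1, -0.1]
finger_gap: 0.0853
```

>>> carry_out(hand=[-0.1,-0.25,-0.4,-0.4,-0.4], xyz=[[0,0,0],[0,0,0],[0,0,0],[0,0,0],[0,0,0]], dr=[[0,0,0],[0,0,0],[0,0,0],[0,0,0],[0,0,0]], grip_force=30)

```text
clock: 3.15
eef_pos: [0.4785, 0.1343, 0.1329]
orientation: [[-0.027, -1.0, 0.003], [-1.0, 0.027, 0.001], [-0.001, -0.003, -1.0]]
contact_force: [-0.6, -2.9, 3.7]
finger_gap: 0.0284
```

>>> carry_out(hand=[-0.6,-0.8,-1,-1,-1], xyz=[[0,0,0],[0,0,0],[0,0,0],[0,0,0],[0,0,0]], dr=[[0,0,0],[0,0,0],[0,0,0],[0,0,0],[0,0,0]], grip_force=40)

```text
clock: 3.65
eef_pos: [0.4786, 0.1343, 0.1329]
orientation: [[-0.027, -1.0, 0.003], [-1.0, 0.027, 0.001], [-0.001, -0.003, -1.0]]
contact_force: [-1.1, -1.5, 7.8]
finger_gap: 0.0283
```

```bash
python3 -c "
from h import *
s=ctrl.sense();print(s['eef_pos'],s['contact_force'],s['finger_gap'])
im=ctrl.grab_frame('wrist');cv2.imwrite('pics/w2.png',im);np.save('w2.npy',s,allow_pickle=True)"
```

```text
[0.47857806 0.13432086 0.13290404] [-1.06824072 -1.52413244  7.81888156] 0.02834004958388502
```

View pics/w2.png

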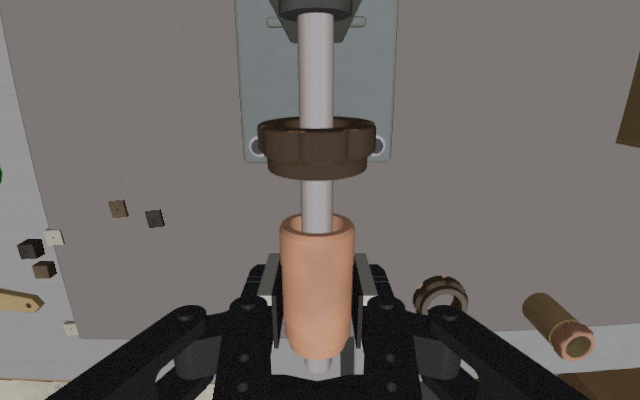

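>>> carry_out(hand=[-1,-1,-1,-1,-1], xyz=[[0,0,0],[0,0,-0.001],[0,0,-0.002],[0,0,-0.003],[0,0,-0.003]], dr=[[0,0,0],[0,0,0],[0,0,0],[0,0,0],[0,0,0]], grip_force=60)

```text
clock: 4.2
eef_pos: [0.4769, 0.1344, 0.1338]
orientation: [[-0.027, -1.0, -0.001], [-1.0, 0.027, 0.001], [-0.001, 0.001, -1.0]]
contact_force: [-0.4, 0.3, -0.7]
finger_gap: 0.0274
```

>>> carry_out(hand=[-1,-1,-1,-1,-1], xyz=[[0,0.002,0],[0,0.004,0],[0,0.006,0],[0,0.008,0],[0,0.008,0]], dr=[[0,0,0],[0,0,0],[0,0,0],[0,0,0],[0,0,0]])

```text
clock: 4.7
eef_pos: [0.469, 0.1345, 0.1341]
orientation: [[-0.027, -1.0, -0.0], [-1.0, 0.027, 0.001], [-0.001, 0.0, -1.0]]
contact_force: [-1.0, -0.7, -0.6]
finger_gap: 0.0277
```

>>> carry_out(hand=[-1,-1,-1,-1,-1], xyz=[[0,0.01,0],[0,0.02,0],[0,0.03,0],[0,0.04,0],[0,0.05,0]], dr=[[0,0,0],[0,0,0],[0,0,0],[0,0,0],[0,0,0]])

```text
clock: 5.2
eef_pos: [0.4182, 0.1359, 0.1342]
orientation: [[-0.027, -1.0, 0.0], [-1.0, 0.027, 0.001], [-0.001, -0.0, -1.0]]
contact_force: [-0.1, 0.6, -1.9]
finger_gap: 0.0279
```

>>> carry_out(hand=[-1,-1,-1,-1,-1], xyz=[[0,0.01,0],[0,0.02,0],[0,0.03,0],[0,0.035,0],[0,0.035,0]], dr=[[0,0,0],[0,0,0],[0,0,0],[0,0,0],[0,0,0]])

```text
clock: 5.7
eef_pos: [0.3837, 0.1369, 0.1341]
orientation: [[-0.027, -1.0, 0.0], [-1.0, 0.027, 0.001], [-0.001, -0.0, -1.0]]
contact_force: [-0.7, 0.0, -1.9]
finger_gap: 0.0277
```

```bash
python3 -c "
from h import *
s=ctrl.sense();print(s['eef_pos'],s['contact_force'],s['finger_gap'])
im=ctrl.grab_frame('wrist');cv2.imwrite('pics/w3.png',im);np.save('w3.npy',s,allow_pickle=True)
print(proj('wrist',[(.442,.135,.13)],s))
t=np.radians(-5.5);print('gap')
"
```

```text
[0.38365978 0.13685171 0.13411763] [-0.65798539  0.01562818 -1.87483633] 0.027684848613110692
[[318.6711091  146.21803064]]
gap
```

View pics/w3.png

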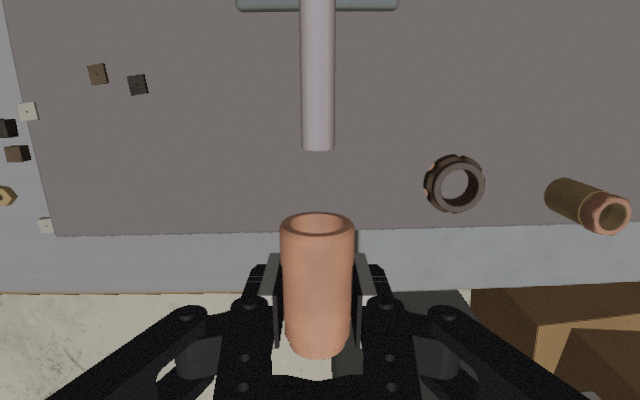

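>>> carry_out(hand=[-1,-1,-1,-1,-1], xyz=[[0.02,0,-0.015],[0.055,-0.005,-0.03],[0.09,-0.02,-0.035],[0.13,-0.04,-0.035],[0.165,-0.06,-0.035]], dr=[[0,0,0],[0,0,0],[0,0,0],[0,0,0],[0,0,0]])

```text
clock: 6.25
eef_pos: [0.4412, -0.0317, 0.1699]
orientation: [[-0.027, -1.0, 0.003], [-1.0, 0.027, 0.001], [-0.001, -0.003, -1.0]]
contact_force: [0.7, 1.0, -1.3]
finger_gap: 0.028
```

>>> carry_out(hand=[-1,-1,-1,-1,-1], xyz=[[0.03,-0.03,0],[0.06,-0.06,0],[0.085,-0.09,0],[0.1,-0.115,0],[0.1,-0.115,0]], dr=[[0,0,0],[0,0,0],[0,0,0],[0,0,0],[0,0,0]])

```text
clock: 6.75
eef_pos: [0.5558, -0.1357, 0.1692]
orientation: [[-0.029, -1.0, 0.003], [-1.0, 0.029, -0.0], [0.0, -0.003, -1.0]]
contact_force: [0.6, -0.2, -2.5]
finger_gap: 0.0278
```

```bash
python3 -c "
from h import *
s=ctrl.sense();print(s['eef_pos'],s['contact_force'],s['finger_gap'])
im=ctrl.grab_frame('top');cv2.imwrite('pics/t2.png',im)
im=ctrl.grab_frame('wrist');cv2.imwrite('pics/w4.png',im);np.save('w4.npy',s,allow_pickle=True)
go((.572,-.139,.04),(-.0264,-.9996))
"
```

```text
[ 0.55582617 -0.13573242  0.16915926] [ 0.63529126 -0.21762722 -2.47234936] 0.027833169357396857
shift [ 0.0053 -0.0198  0.1284] turn [ 0.0008  0.0014 -0.0018] t 6.85
```

View pics/w4.png

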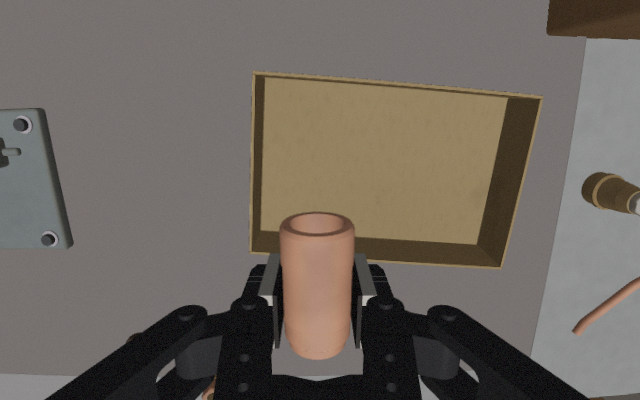

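```bash
python3 -c "
from h import *
s=np.load('w4.npy',allow_pickle=True).item()
e=onz('wrist',[(254,72),(541,96),(502,268),(250,251)],.055,s);print(e.round(4),e.mean(0))
go((.574,-.143,.046),(-.0264,-.9996))
"
```

```text
[[ 0.6478 -0.0978  0.055 ]
 [ 0.6289 -0.2863  0.055 ]
 [ 0.5031 -0.275   0.055 ]
 [ 0.5235 -0.0849  0.055 ]] [ 0.57581279 -0.186002    0.055     ]
shift [ 0.0092 -0.0219  0.1224] turn [ 0.0008  0.0014 -0.0018] t 6.85
```

>>> carry_out(hand=[-1,-1,-1,-1,-1], xyz=[[0.013,-0.022,0.02],[0.013,-0.022,0.05],[0.013,-0.022,0.085],[0.013,-0.022,0.115],[0.013,-0.022,0.115]], dr=[[0,0,0],[0,0,0],[0,0,0],[0,0,0],[0,0,0]])

```text
clock: 7.35
eef_pos: [0.5685, -0.1441, 0.0489]
orientation: [[-0.026, -1.0, -0.01], [-1.0, 0.026, 0.004], [-0.004, 0.01, -1.0]]
contact_force: [-1.2, 0.0, -2.2]
finger_gap: 0.0278
```

>>> carry_out(hand=[-1,-1,-1,-1,-1], xyz=[[0,0,0.004],[0,0,0.008],[0,0,0.012],[0,0,0.014],[0,0,0.014]], dr=[[0,0,0],[0,0,0],[0,0,0],[0,0,0],[0,0,0]])

```text
clock: 7.85
eef_pos: [0.5741, -0.1464, 0.0405]
orientation: [[-0.027, -1.0, 0.001], [-1.0, 0.027, 0.001], [-0.001, -0.001, -1.0]]
contact_force: [0.6, -0.9, -0.8]
finger_gap: 0.0275
```

>>> carry_out(hand=[-1,-1,-1,-1,-1], xyz=[[0,0,0.001],[0,0,0.002],[0,0,0.003],[0,0,0.003],[0,0,0.003]], dr=[[0,0,0],[0,0,0],[0,0,0],[0,0,0],[0,0,0]])

```text
clock: 8.35
eef_pos: [0.5738, -0.1463, 0.0369]
orientation: [[-0.027, -1.0, 0.0], [-1.0, 0.027, 0.001], [-0.001, -0.0, -1.0]]
contact_force: [0.4, -0.2, -1.2]
finger_gap: 0.0275
```

Near the floor (≤3 mm gap, no contact yet); release with a small opening.

>>> carry_out(hand=[-0.3,-0.2,-0.1,0.1,0.1], xyz=[[0,0,0.001],[0,0,0.001],[0,0,0],[0,0,0],[0,0,0]], dr=[[0,0,0],[0,0,0],[0,0,0],[0,0,0],[0,0,0]])

```text
clock: 8.85
eef_pos: [0.574, -0.1464, 0.0372]
orientation: [[-0.027, -1.0, 0.001], [-1.0, 0.027, 0.001], [-0.001, -0.001, -1.0]]
contact_force: [0.1, 0.1, -0.1]
finger_gap: 0.0471
```

>>> carry_out(hand=[0.1,0.1,0.1,0.1,0.1], xyz=[[0,0,-0.02],[0,0,-0.05],[0,0,-0.09],[0,0,-0.13],[0,0,-0.17]], dr=[[0,0,0],[0,0,0],[0,0,0],[0,0,0],[0,0,0]])

```text
clock: 9.35
eef_pos: [0.5734, -0.1464, 0.2084]
orientation: [[-0.027, -1.0, 0.0], [-1.0, 0.027, 0.001], [-0.001, -0.0, -1.0]]
contact_force: [0.9, -0.0, 0.1]
finger_gap: 0.0468
```

```bash
python3 -c "
from h import *
s=ctrl.sense();print(s['eef_pos'],s['contact_force'],s['finger_gap'])
im=ctrl.grab_frame('wrist');cv2.imwrite('pics/w5.png',im)
go((.536,.1335,.22),(-.0264,-.9996))
print(ctrl.sense()['clock'])
"
```

```text
[ 0.57344849 -0.14638833  0.20840115] [ 0.92201025 -0.01231797  0.11792158] 0.046822943607345645
shift [-0.2799  0.0492 -0.0042] turn [-0.012  -0.0021 -0.0007] t 9.4
9.4
```

View pics/w5.png

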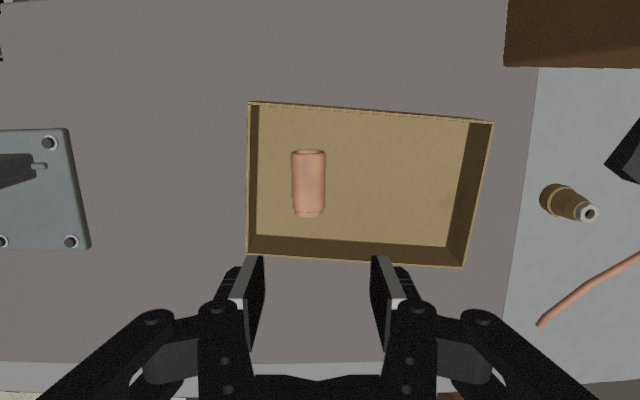

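>>> carry_out(hand=[1,1,1,1,1], xyz=[[-0.04,0.02,-0.02],[-0.085,0.04,-0.025],[-0.13,0.05,-0.03],[-0.175,0.06,-0.03],[-0.22,0.06,-0.03]], dr=[[0,0,0],[0,0,0],[0,0,0],[0,0,0],[0,0,0]])

```text
clock: 9.9
eef_pos: [0.5186, 0.0765, 0.2376]
orientation: [[-0.028, -1.0, 0.001], [-1.0, 0.028, 0.001], [-0.001, -0.001, -1.0]]
contact_force: [0.8, -0.3, -0.0]
finger_gap: 0.0856
```

>>> carry_out(hand=[1,1,1,1,1], xyz=[[-0.03,0,0],[-0.06,0,0],[-0.06,0,0],[-0.06,0,0],[-0.06,0,0]], dr=[[0,0,0],[0,0,0],[0,0,0],[0,0,0],[0,0,0]])

```text
clock: 10.4
eef_pos: [0.5213, 0.1343, 0.237]
orientation: [[-0.028, -1.0, 0.0], [-1.0, 0.028, 0.0], [-0.0, -0.0, -1.0]]
contact_force: [-0.3, -0.5, 0.6]
finger_gap: 0.0854
```

```bash
python3 -c "
from h import *
s=ctrl.sense();print(s['eef_pos'],s['contact_force'],s['finger_gap'])
im=ctrl.grab_frame('wrist');cv2.imwrite('pics/w6.png',im);np.save('w6.npy',s,allow_pickle=True)
go((.536,.1338,.13),(-.0264,-.9996))
"
```

```text
[0.52131051 0.13429061 0.23703292] [-0.30165761 -0.52009589  0.61586613] 0.08538444403608529
shift [-1.000e-04 -1.460e-02  1.071e-01] turn [-0.0001  0.0006 -0.0018] t 10.45
```

View pics/w6.png

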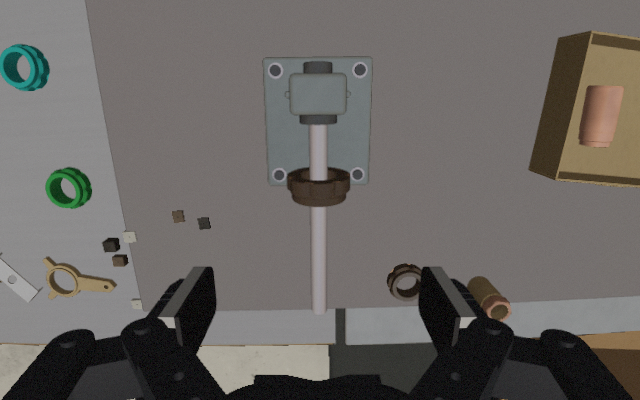

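```bash
python3 -c "
from h import *
s=np.load('w6.npy',allow_pickle=True).item()
print(onz('wrist',[(319,172),(319,194),(319,204)],.145,s).round(4))
print(onz('wrist',[(319,204),(319,313),(319,124)],.135,s).round(4))
print(onz('wrist',[(288,184),(350,184),(292,190),(346,190)],.126,s).round(4))
"
```

```text
[[0.5512 0.1326 0.145 ]
 [0.537  0.133  0.145 ]
 [0.5303 0.1332 0.145 ]]
[[0.5272 0.1332 0.135 ]
 [0.442  0.1354 0.135 ]
 [0.5798 0.1318 0.135 ]]
[[0.5393 0.1541 0.126 ]
 [0.5382 0.1116 0.126 ]
 [0.535  0.1516 0.126 ]
 [0.534  0.1144 0.126 ]]
```

>>> carry_out(hand=[1,1,1,1,1], xyz=[[0,-0.017,0.02],[0,-0.017,0.05],[0,-0.017,0.08],[0,-0.017,0.11],[0,-0.017,0.11]], dr=[[0,0,0],[0,0,0],[0,0,0],[0,0,0],[0,0,0]])

```text
clock: 10.95
eef_pos: [0.5346, 0.1326, 0.1224]
orientation: [[-0.029, -1.0, -0.009], [-1.0, 0.029, -0.001], [0.001, 0.009, -1.0]]
contact_force: [-0.4, -1.0, 0.1]
finger_gap: 0.0857
```

>>> carry_out(hand=[0.6,0.4,0.3,0.3,0.3], xyz=[[0,0,0],[0,0,0],[0,0,0],[0,0,0],[0,0,0]], dr=[[0,0,0],[0,0,0],[0,0,0],[0,0,0],[0,0,0]], grip_force=30)

```text
clock: 11.45
eef_pos: [0.539, 0.1348, 0.1283]
orientation: [[-0.027, -1.0, 0.002], [-1.0, 0.027, 0.001], [-0.001, -0.002, -1.0]]
contact_force: [-0.5, -0.2, 0.5]
finger_gap: 0.0557
```

>>> carry_out(hand=[0.1,-0.1,-0.3,-0.5,-0.5], xyz=[[0,0,0],[0,0,0],[0,0,0],[0,0,0],[0,0,0]], dr=[[0,0,0],[0,0,0],[0,0,0],[0,0,0],[0,0,0]], grip_force=40)

```text
clock: 11.95
eef_pos: [0.5387, 0.1345, 0.1276]
orientation: [[-0.027, -1.0, 0.001], [-1.0, 0.027, 0.001], [-0.001, -0.001, -1.0]]
contact_force: [-0.4, -2.6, 4.0]
finger_gap: 0.0416
```

```bash
python3 -c "
from h import *
s=ctrl.sense();print(s['eef_pos'],s['contact_force'],s['finger_gap'])
im=ctrl.grab_frame('wrist');cv2.imwrite('pics/w7.png',im[100:400,120:520])
"
```

```text
[0.53873877 0.13448412 0.12759115] [-0.3836015  -2.64091493  4.03996746] 0.04161998239196062
```

View pics/w7.png

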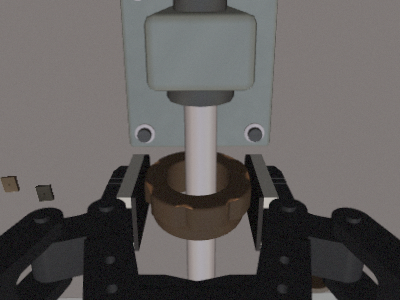

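>>> carry_out(hand=[-0.5,-0.7,-0.7,-0.7,-0.7], xyz=[[0,0,0],[0,0,-0.001],[0,0,-0.002],[0,0,-0.004],[0,0,-0.004]], dr=[[0,0,0],[0,0,0],[0,0,0],[0,0,0],[0,0,0]], grip_force=60)

```text
clock: 12.5
eef_pos: [0.5381, 0.1349, 0.1309]
orientation: [[-0.027, -1.0, -0.0], [-1.0, 0.027, 0.001], [-0.001, 0.001, -1.0]]
contact_force: [0.3, 0.1, -1.6]
finger_gap: 0.041
```

>>> carry_out(hand=[-0.7,-0.7,-0.7,-0.7,-0.7], xyz=[[0,0.003,0],[0,0.006,0],[0,0.01,0],[0,0.015,0],[0,0.02,0]], dr=[[0,0,0],[0,0,0],[0,0,0],[0,0,0],[0,0,0]])

```text
clock: 13.0
eef_pos: [0.5178, 0.1352, 0.1312]
orientation: [[-0.027, -1.0, 0.0], [-1.0, 0.027, 0.001], [-0.001, -0.0, -1.0]]
contact_force: [-0.8, 0.8, -1.5]
finger_gap: 0.0409
```

```bash
python3 -c "
from h import *
s=ctrl.sense();print(s['eef_pos'],s['contact_force'],s['finger_gap'])
im=ctrl.grab_frame('wrist');cv2.imwrite('pics/w8.png',im[100:400,120:520])
"
```

```text
[0.51784803 0.13520768 0.13117406] [-0.75688381  0.81159103 -1.51572843] 0.04092444730976792
```

View pics/w8.png

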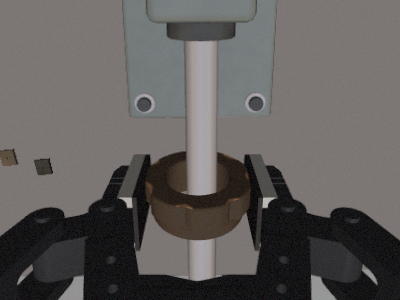

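>>> carry_out(hand=[-0.7,-0.7,-0.7,-0.7,-0.7], xyz=[[0,0.012,0],[0,0.024,0],[0,0.036,0],[0,0.048,0],[0,0.06,0]], dr=[[0,0,0],[0,0,0],[0,0,0],[0,0,0],[0,0,0]])

```text
clock: 13.55
eef_pos: [0.4571, 0.1368, 0.1312]
orientation: [[-0.027, -1.0, 0.0], [-1.0, 0.027, 0.001], [-0.001, -0.0, -1.0]]
contact_force: [-0.7, -0.4, -0.8]
finger_gap: 0.041
```

>>> carry_out(hand=[-0.7,-0.7,-0.7,-0.7,-0.7], xyz=[[0,0.012,0],[0,0.024,0],[0,0.036,0],[0,0.048,0],[0,0.065,0]], dr=[[0,0,0],[0,0,0],[0,0,0],[0,0,0],[0,0,0]])

```text
clock: 14.05
eef_pos: [0.393, 0.1387, 0.1314]
orientation: [[-0.027, -1.0, 0.001], [-1.0, 0.027, 0.001], [-0.001, -0.001, -1.0]]
contact_force: [-0.9, 0.1, -1.7]
finger_gap: 0.041
```

>>> carry_out(hand=[-0.7,-0.7,-0.7,-0.7,-0.7], xyz=[[0.01,0,-0.015],[0.035,0,-0.03],[0.075,-0.01,-0.035],[0.12,-0.03,-0.035],[0.165,-0.05,-0.035]], dr=[[0,0,0],[0,0,0],[0,0,0],[0,0,0],[0,0,0]])

```text
clock: 14.55
eef_pos: [0.4391, -0.0289, 0.1669]
orientation: [[-0.026, -1.0, 0.003], [-1.0, 0.026, 0.001], [-0.001, -0.002, -1.0]]
contact_force: [1.5, 0.0, -1.3]
finger_gap: 0.0412
```

```bash
python3 -c "
from h import *
s=ctrl.sense();print(s['eef_pos'],s['contact_force'],s['finger_gap'])
go((.571,-.223,.165),(-.0264,-.9996))
"
```

```text
[ 0.43911283 -0.02890577  0.16686004] [ 1.50362335e+00  7.03670877e-04 -1.30521574e+00] 0.04120155147105645
shift [ 0.1906 -0.1369  0.002 ] turn [-0.0025  0.001   0.0004] t 14.55
```

>>> carry_out(hand=[-0.7,-0.7,-0.7,-0.7,-0.7], xyz=[[0.038,-0.027,0],[0.076,-0.054,0],[0.114,-0.081,0],[0.15,-0.11,0],[0.19,-0.137,0]], dr=[[0,0,0],[0,0,0],[0,0,0],[0,0,0],[0,0,0]])

```text
clock: 15.05
eef_pos: [0.5714, -0.2226, 0.1658]
orientation: [[-0.027, -1.0, 0.0], [-1.0, 0.027, 0.001], [-0.001, -0.0, -1.0]]
contact_force: [1.0, 1.0, -0.9]
finger_gap: 0.041
```

>>> carry_out(hand=[-0.7,-0.7,-0.7,-0.7,-0.7], xyz=[[0,0,0.01],[0,0,0.035],[0,0,0.07],[0,0,0.1],[0,0,0.11]], dr=[[0,0,0],[0,0,0],[0,0,0],[0,0,0],[0,0,0]])

```text
clock: 15.55
eef_pos: [0.5672, -0.2192, 0.0518]
orientation: [[-0.027, -1.0, -0.007], [-1.0, 0.027, 0.004], [-0.004, 0.007, -1.0]]
contact_force: [-0.1, 0.0, -1.5]
finger_gap: 0.0413
```

```bash
python3 -c "
from h import *
s=ctrl.sense();print(s['eef_pos'],s['contact_force'],s['finger_gap'])
im=ctrl.grab_frame('wrist');cv2.imwrite('pics/w9.png',im)
"
```

```text
[ 0.56715341 -0.21923324  0.05177674] [-0.0918056   0.04432867 -1.53980001] 0.04128976183289052
```

View pics/w9.png

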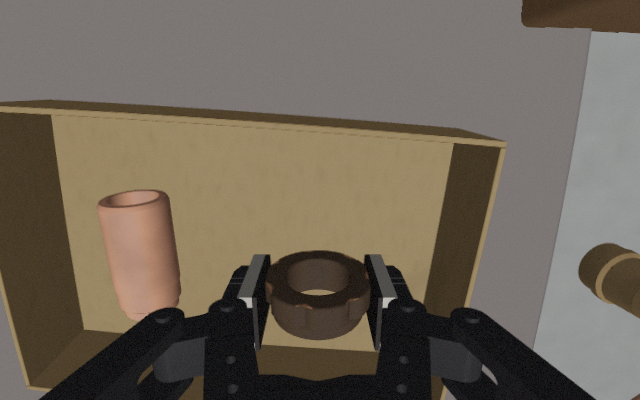

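>>> carry_out(hand=[-0.7,-0.7,-0.7,-0.7,-0.7], xyz=[[0,0,0.004],[0,0,0.008],[0,0,0.012],[0,0,0.015],[0,0,0.015]], dr=[[0,0,0],[0,0,0],[0,0,0],[0,0,0],[0,0,0]])

```text
clock: 16.1
eef_pos: [0.5709, -0.2213, 0.0411]
orientation: [[-0.027, -1.0, 0.001], [-1.0, 0.027, 0.001], [-0.001, -0.001, -1.0]]
contact_force: [-0.4, 0.1, -1.4]
finger_gap: 0.0413
```

>>> carry_out(hand=[-0.7,-0.7,-0.7,-0.7,-0.7], xyz=[[0,0,0.001],[0,0,0.002],[0,0,0.003],[0,0,0.003],[0,0,0.003]], dr=[[0,0,0],[0,0,0],[0,0,0],[0,0,0],[0,0,0]])

```text
clock: 16.6
eef_pos: [0.5711, -0.2214, 0.0383]
orientation: [[-0.027, -1.0, 0.001], [-1.0, 0.027, 0.001], [-0.001, -0.001, -1.0]]
contact_force: [-0.2, 0.2, 2.5]
finger_gap: 0.041
```

Light contact with the floor; release.

>>> carry_out(hand=[0.1,0.2,0.3,0.4,0.4], xyz=[[0,0,0],[0,0,0],[0,0,0],[0,0,0],[0,0,0]], dr=[[0,0,0],[0,0,0],[0,0,0],[0,0,0],[0,0,0]])

```text
clock: 17.1
eef_pos: [0.5707, -0.2212, 0.0378]
orientation: [[-0.027, -1.0, 0.0], [-1.0, 0.027, 0.001], [-0.001, -0.0, -1.0]]
contact_force: [-0.6, 0.2, -1.0]
finger_gap: 0.0595
```

>>> carry_out(hand=[0.4,0.4,0.4,0.4,0.4], xyz=[[0,0,-0.02],[0,0,-0.05],[0,0,-0.09],[0,0,-0.13],[0,0,-0.17]], dr=[[0,0,0],[0,0,0],[0,0,0],[0,0,0],[0,0,0]])

```text
clock: 17.6
eef_pos: [0.5704, -0.2213, 0.2092]
orientation: [[-0.027, -1.0, -0.0], [-1.0, 0.027, 0.001], [-0.001, 0.0, -1.0]]
contact_force: [0.5, -0.1, -0.4]
finger_gap: 0.06
```

>>> carry_out(hand=[0.4,0.4,0.4,0.4,0.4], xyz=[[0,0,0],[0,0,0],[0,0,0],[0,0,0],[0,0,0]], dr=[[0,0,0],[0,0,0],[0,0,0],[0,0,0],[0,0,0]])

```text
clock: 18.1
eef_pos: [0.5698, -0.221, 0.2059]
orientation: [[-0.027, -1.0, -0.003], [-1.0, 0.027, 0.002], [-0.002, 0.003, -1.0]]
contact_force: [-0.4, -0.3, 0.4]
finger_gap: 0.06
```

```bash
python3 -c "
from h import *
s=ctrl.sense();print(s['eef_pos'],s['contact_force'],s['finger_gap'])
im=ctrl.grab_frame('wrist');cv2.imwrite('pics/w10.png',im)
im2=ctrl.grab_frame('wrist');print(np.abs(im.astype(int)-im2)[100:280,100:560].mean())
"
```

```text
[ 0.56975353 -0.22103024  0.20585762] [-0.35480153 -0.2875575   0.40805829] 0.06002778022025541
2.296256038647343
```

View pics/w10.png

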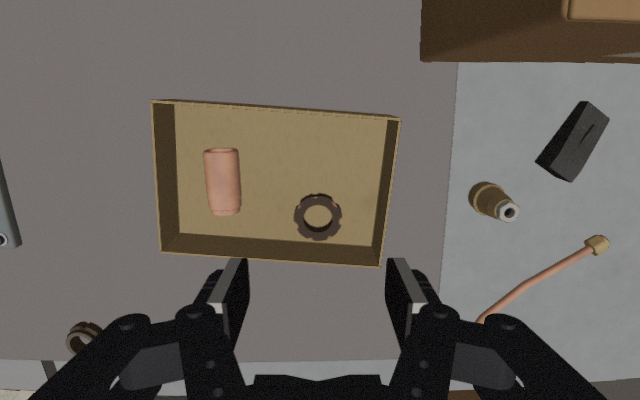

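Both parts are on the tray floor: sleeve at (222,182), nut lying flat at (318,217). The gripper is clear, so I am handing in.

```bash
python3 -c "
from h import *
print(ctrl.close_job())"
```

```text
the job is handed in; nothing more can be done
None
```

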